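# Push the polish tin through the rail gap into the tilting bin and shut the bin

### The arm

A 6-joint arm with a two-finger parallel gripper is mounted at the origin on the work surface. World frame = base frame: x ahead of the robot, y to its left, z up, the work surface at z = 0. Lengths are in m, angles in rad, forces in N, time in s.
With the tool pointing down it reaches from about 0.35 to 0.85 m from the base axis. Payload 8.1 kg.
Tool frame: the origin (TCP) lies at the centre of the arm's flange, where the gripper is bolted on; the fingertips stand 186 mm ahead of it and the grasp point (between the pads) lies 167 mm ahead of it (robot.nose_length is the distance from the TCP to the fingertips, in m); z points along the fingers, x is the direction in which the jaws open and shut, and the axes are right-handed (so a half turn about z gives the same grasp; the last joint's range is limited). The gripper opens to 93 mm and grips with 3 to 60 N. Pads are 15 mm wide; open, the fingers measure 128 mm over their backs; the gripper's body (75 mm by 188 mm) begins 65 mm behind the grasp point.
Start: joints at [1.158, 0.13, 1.488, -0, 1.523, -0.085], TCP at [0.193, 0.568, 0.405] pointing down, gripper open.
Joint ranges: [-2.96, 2.96], [-0.89, 2.26], [0.02, 2.5], [-1.34, 4.48], [0, 2.73], [-2.66, 2.66]. Speed limits (rad/s): [2.39, 2.39, 2.79, 3.14, 3.14, 3.14].

### API

Orientations are given as a rotation vector (axis times angle).
In Python, from plant import robot gives the robot as it stands.
- The arm moves only by the tool arm_command, never from a script. Its argument "motion" is a list of rows, each an object with "slide": the shift along the tool's x, y, z each as a share of 0.4 m, from -1 to 1, a list of three; "turn": the turn, a rotation vector about the tool's x, y, z each as a share of 0.5 rad, from -1 to 1, a list of three. A call has exactly 5 rows; each row shifts and turns the commanded pose from where the row before left it, along the tool's axes as they then stand; what a row does not reach is not made up. A row lasts 1/12 s, in which the tool goes at most 41.7 mm and 7.16 degrees, less where a joint would pass 70% of its speed; a pose out of reach is approached as far as the arm can. A call with a number of a shift or a turn outside -1 to 1 is refused whole. A call with a gripper value outside its range is refused whole. "gripper" is the opening in per cent of the stroke, from 0 (shut) to 100 (fully open), set as the call begins (left out, the last holds). The fingers move at their own pace and stop on an object; "grip_force" is the grip in N (left out, the last holds). Time passes only in rows, so rows that do not move let the fingers close, or fill a call up. It gives the time, the measured TCP pose, the force and the opening at its end, in the units of the state.
- robot.read_state(): the state, without advancing time (a new reading comes with each control period).
- robot.read_camera(name): name is "scene" or "top" or "wrist"; returns a dict with "pixels" (480x640x3 uint8, blue, green, red), "intrinsics" (3x3 intrinsics, pixels), "T" (4x4, takes a point from camera to world coordinates). Camera axes: x right, y down, z forward; pixel columns grow to the right and rows downward; lengths in m; the calibration is good to about 2 mm. A picture is of the moment at which its call begins. There is no depth.
- robot.close_job(): hands the job in, once; it reports no verdict.
The state is a dict: "t": time; "q": joint angles; "dq": joint speeds; "joint_torque": joint torques, N m; "tool_pos": TCP position; "orientation": TCP orientation; "force": force on the tool from outside, world axes, zero at the start; "wrist_torque": the same for the moment, N m; "opening": finger opening in m.
Only numpy, scipy, OpenCV 4.12 (cv2) and the standard library are available. Lean on these libraries where they do the work, as an engineer would, in place of code of your own. Each camera call takes 0.05 s, during which the arm holds its last target.

### The job

Put the red-lidded polish tin away: with the fingertips push it flat along the rack's plank top and out through the narrow gap between the two posts of the end rail, so that it drops into the tilted-out tin bin, and then push the bin fully shut. The polish tin is only pushed, never picked up, and the clog, the two shoe trees and the boot jack stay where they are.

Things in the scene. Friction and masses are not known exactly. Their poses are not given: they have to be found in the camera images.
- rack: Weathered chestnut shoe rack, fixed, on the floor beside the robot's bench. Origin on the upper surface of its plank top, on the edge of the bin end, on the gap's middle line. x across the plank (-190 to 190 mm), +y along it away from the bin (0 to 740 mm), z up. The plank is 28 mm thick; rails 16 mm wide and 22 mm high run along both long edges
- gap (a point): Middle of the gap in the end rail, on the plank's surface, 16 mm in from the plank's end; axes as the rack's. The gap is 76 mm wide along x, between two upright round posts 28 mm in diameter and 26 mm high, centred 52 mm either side of this point. Beyond each post the end rail (18 mm thick, 22 mm high) runs on to the plank's edge
- tin: Flat round tin of shoe polish with a red lid, lying on the plank: 68 mm in diameter, 24 mm high, 0.09 to 0.18 kg. Origin at the centre of its underside, z up through the lid. It starts 18 to 28 cm from the plank's bin end, at most 6.5 cm to one side of the gap's middle line
- bin (a joint): Tilting tin bin at the rack's -y end, on a steel pivot along the rack's x axis at rack y = -4, z = -240 mm, the foot of its front sheet. 0 = shut, the front sheet upright against the plank's end and on a stop; grows as its top tilts out, away from the rack (rad). Starts at 0.5 to 0.58. The pivot is stiff: the bin stays where it is left; pushing its rim in takes about 1 to 4 N
- bin_rim (a point): Middle of the rolled top edge (12 mm thick) of the bin's front sheet, on its outer side, away from the rack; 238 mm from the pivot axis. Shut, it lies at rack y = -15, z = -2 mm; tilted out by 0.54 rad, near y = -136, z = -42 mm. The sheet is 270 mm wide along the rack's x, its outer face plain but for two low ribs. Axes turn with the bin; shut, they are the rack's
- bin_floor (a point): Centre of the bin's inner floor, 74 mm behind the pivot axis. Axes turn with the bin; shut, they are the rack's. Inside it is 246 mm wide (x) and 148 mm deep (y), the back wall 110 mm and the front sheet 232 mm high. Its mouth lies between the plank's end and the front sheet's top edge, 110 to 125 mm across at the start
- bootjack: Black cast-iron boot jack shaped like a beetle, 245 mm long (along its y, horns to +y), 104 mm wide, 32 mm high, 1.2 kg, loose on the plank beside the polish tin. Origin on its underside, near its middle. To be left alone
- clog: Wooden clog painted yellow, 250 mm long (along its y, toe to +y), 88 mm wide, 77 mm high, loose on the plank near its far end. Origin midway, on its underside. To be left alone
- tree_a: Unvarnished wooden shoe tree with a brass rod, 250 mm long (along its y), 74 mm wide, 67 mm high with its knob, loose on the plank near its far end. Origin midway, on its underside. To be left alone
- tree_b: The other shoe tree of the pair, the same as tree_a. To be left alone
There are look-alikes about, which are no part of the job. Of the things shaped like the tin, the red one is meant.

How it is judged:
On the way, in this order (a step that is already met when the one before it is completed fails the run):
1. the polish tin, flat on the plank, is between the two gap posts (y of tin in the frame of rack between -0.015 and 0.045 m and x of tin in the frame of rack between -0.015 and 0.015 m and z of tin in the frame of rack between -0.015 and 0.008 m).
2. the polish tin lies in the bin (x of tin in the frame of bin_floor between -0.125 and 0.125 m and y of tin in the frame of bin_floor between -0.08 and 0.08 m and z of tin in the frame of bin_floor between -0.005 and 0.1 m), for 0.1 s.
3. the bin is pushed shut (all of step 2 and value of joint bin below 0.05 rad), for 0.2 s.
At the end, for the whole second after the job is handed in: the polish tin lies still inside the bin, the bin is shut to within 0.05 rad (about 12 mm at its rim), and the clog, both shoe trees and the boot jack are within 20 mm of where they began (all of step 3 and linear speed of tin below 0.03 m/s and distance of each of clog, tree_a, tree_b, bootjack from where it was at the start of the episode below 0.02 m); the robot touches nothing.
It fails at once if the polish tin is lifted off the plank (more than 12 mm) (z of tin in the frame of rack above 0.012 m).
It fails at once if the polish tin is carried down into the bin by the fingers instead of dropping in (z of tin in the frame of rack below -0.06 m and contact force between the fingers and tin above 1 N).
It fails at once if the clog, a shoe tree or the boot jack is moved by more than 20 mm (distance of any of clog, tree_a, tree_b, bootjack from where it was at the start of the episode above 0.02 m).
It also fails if it takes over 54 s, if anything falls off the work surface, if the arm or the gripper's body presses on something with over 40 N, if the wrist force passes 120 N, or if a joint passes its speed limit or range.

## Working session

There is one attempt and no reset: what is moved stays moved. The work goes in short steps, Python scripts to look and compute and a tool call to move; the robot and the scene stay as the last step left them, time stands still between calls to the robot, and variables do not carry over. Pictures are saved under pics/ and viewed, and the job is handed in when it is done.

Besides the shell and the picture viewer there is one more tool, called after ">>>" by a JSON object that holds its "fn" and its "kwargs", one argument or row to a line. arm_command: Moves the arm, as the interface text tells. Shift numbers are shares of 0.4 m and turn numbers shares of 0.5 rad, none past 1 either way. Its arguments: {"type":"object","properties":{"motion":{"type":"array","items":{"type":"object","properties":{"slide":{"type":"array","items":{"type":"number"}},"turn":{"type":"array","items":{"type":"number"}}}}},"gripper":{"type":"number"},"grip_force":{"type":"number"}},"required":["motion"]}

```bash
mkdir -p pics; ls
cat > h.py <<'E'
import numpy as np, cv2
from plant import robot
def cam(n,fn=None):
    c=robot.read_camera(n); 
    if fn: cv2.imwrite('pics/'+fn,c['pixels'])
    return c
def ray(c,u,v):
    K=np.array(c['intrinsics']);T=np.array(c['T'])
    d=T[:3,:3]@np.linalg.inv(K)@np.array([u,v,1.]);return T[:3,3],d/np.linalg.norm(d)
def onz(c,u,v,z):
    o,d=ray(c,u,v);return o+d*(z-o[2])/d[2]
def proj(c,p):
    K=np.array(c['intrinsics']);T=np.array(c['T'])
    q=T[:3,:3].T@(np.array(p)-T[:3,3]);q=K@q;return q[:2]/q[2]
def tri(rs):
    A=np.zeros((3,3));b=np.zeros(3)
    for o,d in rs:
        P=np.eye(3)-np.outer(d,d);A+=P;b+=P@o
    p=np.linalg.solve(A,b);return p,[np.linalg.norm((np.eye(3)-np.outer(d,d))@(p-o)) for o,d in rs]
E
python3 - <<'E'
from h import *
for n in ['scene','top','wrist']:
    c=cam(n,n+'0.png');print(n,np.round(c['T'],3).tolist(),c['intrinsics'])
print(robot.read_state())
E
```

```text
pics
scene [[-0.453, 0.665, -0.594, 1.18], [0.892, 0.34, -0.299, 0.446], [0.003, -0.665, -0.747, 0.924], [0.0, 0.0, 0.0, 1.0]] [[490.16713817   0.         321.75860902]
 [  0.         490.16713817 244.13624394]
 [  0.           0.           1.        ]]
top [[0.005, -0.993, 0.116, 0.32], [-1.0, -0.005, 0.006, 0.038], [-0.005, -0.116, -0.993, 0.941], [0.0, 0.0, 0.0, 1.0]] [[450.83917651   0.         312.04260195]
 [  0.         450.83917651 233.89797331]
 [  0.           0.           1.        ]]
wrist [[0.323, 0.904, 0.279, 0.116], [0.947, -0.307, -0.098, 0.595], [-0.003, 0.296, -0.955, 0.384], [0.0, 0.0, 0.0, 1.0]] [[389.82570956   0.         324.05686233]
 [  0.         389.82570956 237.63850027]
 [  0.           0.           1.        ]]
{'t': 0.15, 'q': array([ 1.15758063e+00,  1.30988815e-01,  1.48901130e+00,  2.49419094e-06,
        1.52299433e+00, -8.53983344e-02]), 'dq': array([-0.00230188,  0.00064185, -0.00469394,  0.00033559, -0.00147642,
       -0.00074955]), 'joint_torque': array([ 7.95812102e-04, -5.60474503e+01, -4.92335594e+01,  7.69005530e-02,
        3.05532175e-02, -1.25705587e-04]), 'tool_pos': array([0.19309588, 0.567901  , 0.40393735]), 'orientation': array([ 2.55357214e+00,  1.82876605e+00, -1.89460458e-03]), 'force': array([-0.07217968,  0.60285481, -0.38699831]), 'wrist_torque': array([0.06751088, 0.00870945, 0.0222388 ]), 'opening': 0.09294400854072599}
```

View pics/scene0.png

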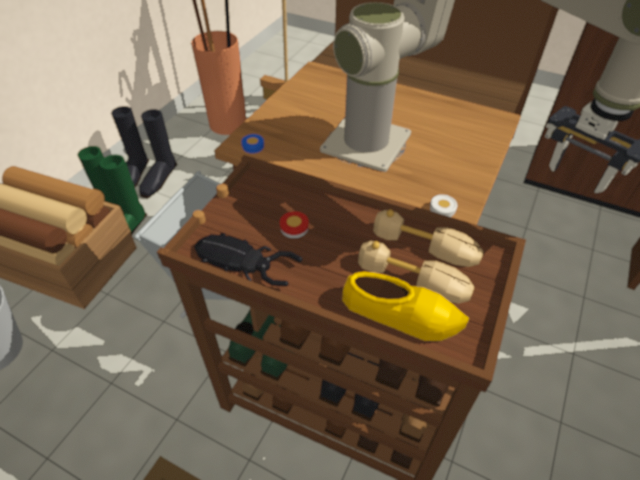

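View pics/top0.png

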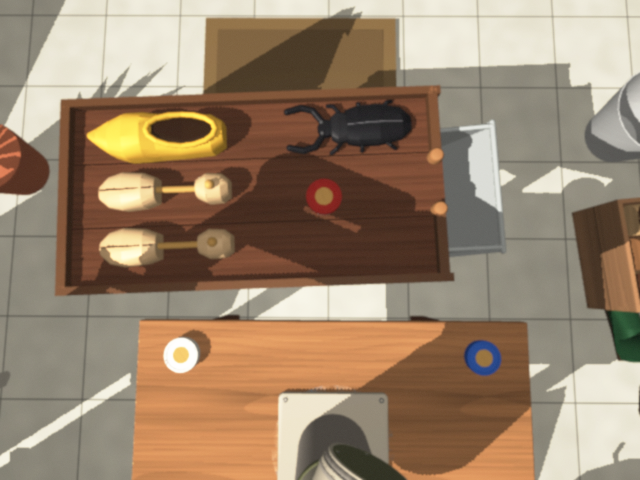

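View pics/wrist0.png

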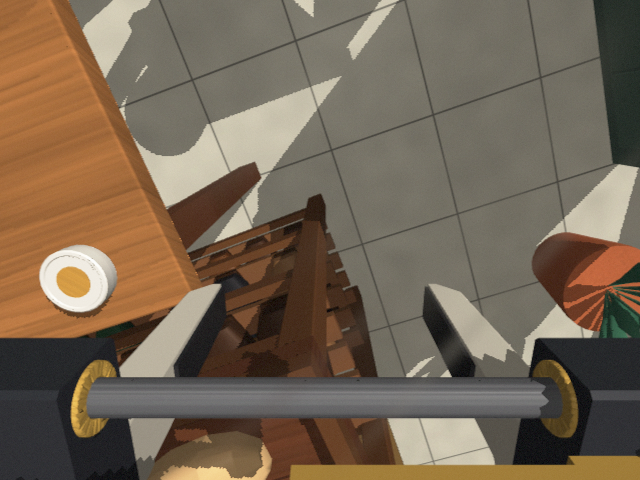

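Candidates shaped like the tin: red (top 324,196 / scene 294,222) on the plank, blue (top 483,358 / scene 253,143) and white (top 181,355 / scene 444,206) on the bench. The red one on the plank, 18–28 cm from the bin end, fits. I'll confirm it in a crop and measure.

Run:
```python
from h import *
a=cv2.imread('pics/top0.png');b=cv2.imread('pics/scene0.png')
cv2.imwrite('pics/c1.png',cv2.resize(a[80:300,280:520],None,fx=3.3,fy=2.7*0+2.7,interpolation=cv2.INTER_CUBIC)[:600,:800])
cv2.imwrite('pics/c2.png',cv2.resize(b[160:300,130:330],None,fx=4,fy=4,interpolation=cv2.INTER_CUBIC))
for n,im in (('top',a),('scene',b)):
    hsv=cv2.cvtColor(im,cv2.COLOR_BGR2HSV)
    m=(((hsv[...,0]<6)|(hsv[...,0]>172))&(hsv[...,1]>170)&(hsv[...,2]>110)).astype(np.uint8)
    k,l,s,ce=cv2.connectedComponentsWithStats(m)
    for i in range(1,k):
        if s[i,4]>60: print(n,'red',s[i],ce[i])
    m=((hsv[...,0]>=6)&(hsv[...,0]<16)&(hsv[...,1]>120)&(hsv[...,2]>165)).astype(np.uint8)
    k,l,s,ce=cv2.connectedComponentsWithStats(m)
    for i in range(1,k):
        if 30<s[i,4]<400: print(n,'or',s[i],ce[i])
```

```text
top red [306 179  35  35 657] [323.30898021 195.96651446]
top or [  0 128   7  10  32] [  2.71875 131.90625]
top or [  0 136  16  12  65] [  7.4        141.38461538]
top or [427 148  16  15 167] [434.76646707 155.17964072]
top or [  0 151  21   8  90] [ 10.3        154.45555556]
top or [  0 165  14  13 100] [  4.51 170.87]
top or [431 202  16  13 149] [439.08053691 208.01342282]
top or [636 241   4  17  38] [638.07894737 247.26315789]
scene red [281 212  27  22 305] [293.90819672 223.24262295]
scene or [195  35   9  16  84] [198.6547619   42.97619048]
scene or [312  64  29   8  62] [326.48387097  67.59677419]
scene or [299  67  47  22 307] [323.59283388  77.30944625]
scene or [262  76  22   6  52] [272.03846154  79.        ]
scene or [309  83  17  15  63] [317.11111111  90.36507937]
scene or [396  87  17   4  40] [404.25  88.75]
scene or [290  93  27  24 139] [301.78417266 103.69064748]
scene or [400  93  19  11  67] [409.          97.91044776]
scene or [332  95  11  10  38] [336.86842105  99.10526316]
scene or [312  96  33  20 103] [329.96116505 108.9223301 ]
scene or [420  98  13   6  39] [425.87179487 100.15384615]
scene or [262 109  12   9  31] [268.38709677 112.06451613]
scene or [328 116  16   9  38] [334.63157895 120.71052632]
scene or [411 126  15  18  75] [418.36 133.52]
scene or [425 134  16  10  50] [432.46 139.56]
scene or [501 138  10  26  51] [505.29411765 148.11764706]
scene or [441 141  22  11  72] [451.41666667 146.04166667]
scene or [427 143  16   8  31] [433.19354839 146.96774194]
scene or [458 156  24   7  59] [469.3559322  158.96610169]
scene or [319 159  15   5  35] [327.         160.17142857]
scene or [  5 167  34  14 117] [ 21.70940171 173.00854701]
scene or [350 179  27  14  72] [365.         186.08333333]
scene or [ 48 180  17  10  49] [ 57.44897959 184.83673469]
scene or [ 66 187  33  17 127] [ 84.24409449 193.26771654]
scene or [ 77 226  11  13  34] [ 82.20588235 231.67647059]
```

View pics/c1.png

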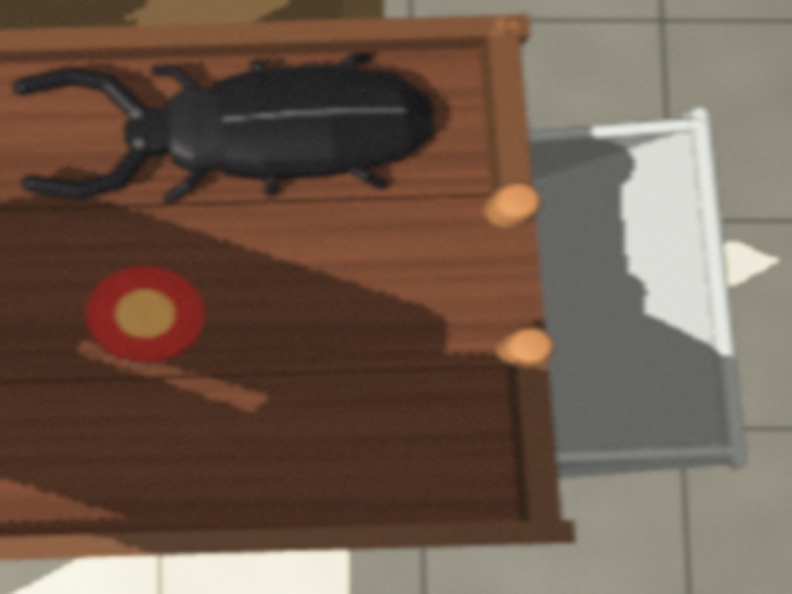

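View pics/c2.png

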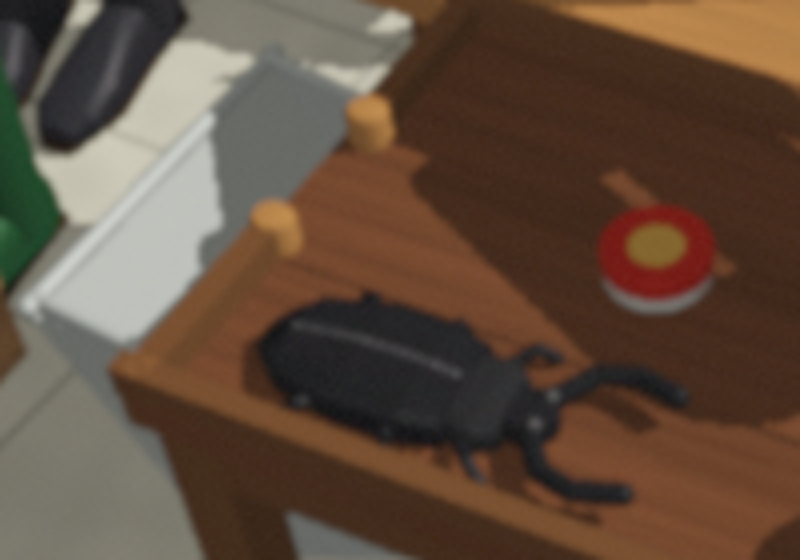

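The crop confirms a flat round tin with a red lid and gold centre at top (324,196), alone on the plank beside the black boot jack. Gap posts are at top (442,207) and (438,154), scene (222,187) and (199,214). The bin rim's ends are at top (492,123) and (504,251). I'll triangulate these.

```bash
python3 - <<'E'
from h import *
t=cam('top');s=cam('scene')
P={'tin':((323.9,195.9),(294,221.3)),'postA':((441.5,207.4),(222.3,186.5)),'postB':((437.6,154.1),(198.8,213.8)),
'rimB':((492.1,122.6),(137.5,236.3)),'rimA':((503.6,251),(198.8,173.8)),'cornB':((437,88),(161,249.5))}
R={}
for k,(a,b) in P.items():
    p,e=tri([ray(t,*a),ray(s,*b)]);R[k]=p;print(k,np.round(p,4),np.round(e,4))
g=(R['postA']+R['postB'])/2; d=R['postB']-R['postA'];print(np.linalg.norm(d),g,np.degrees(np.arctan2(d[1],d[0])))
for y0,y1,nm in ((440,65,'x')):
    pass
E
python3 - <<'E'
from h import *
t=cam('top')
# long edges of rack at plane z ~ rail top; slope only
for a,b in (((70,99),(437,88)),((62,292),(450,278))):
    p=onz(t,*a,.12);q=onz(t,*b,.12);print(p,q,np.degrees(np.arctan2(-(q-p)[1],-(q-p)[0])))
st=robot.read_state();
from scipy.spatial.transform import Rotation as Ro
print(np.round(Ro.from_rotvec(st['orientation']).as_matrix(),3))
E
```

```text
tin [0.4907 0.0227 0.0991] [0.0019 0.0019]
postA [ 0.4682 -0.197   0.1021] [0.0036 0.0036]
postB [ 0.5721 -0.1933  0.0994] [0.0035 0.0035]
rimB [ 0.6586 -0.326   0.038 ] [0.0023 0.0023]
rimA [ 0.3925 -0.3401  0.0315] [0.0029 0.0029]
cornB [ 0.7039 -0.1963  0.1024] [0.0019 0.0019]
0.10395243125836201 [ 0.52013098 -0.19513626  0.100728  ] 2.0743691439705647
[0.67282173 0.50554691 0.12      ] [ 0.69689543 -0.19314132  0.12      ] 91.97337760500206
[0.30818762 0.49531055 0.12      ] [ 0.33719745 -0.20704801  0.12      ] 92.36516850716158
[[ 0.322  0.947 -0.   ]
 [ 0.947 -0.322 -0.001]
 [-0.001 -0.    -1.   ]]Traceback (most recent call last):
  File "<stdin>", line 9, in <module>
TypeError: cannot unpack non-iterable int object
```

>>> {"fn": "arm_command", "kwargs": {
  "motion": [
    {"slide": [-0.06,0.072,0],"turn": [0,0,0]},
    {"slide": [-0.06,0.072,0],"turn": [0,0,0]},
    {"slide": [-0.06,0.072,0],"turn": [0,0,0]},
    {"slide": [-0.06,0.072,0],"turn": [0,0,0]},
    {"slide": [-0.06,0.072,0],"turn": [0,0,0]}
  ],
  "gripper": 30
}}

```text
t: 0.72
tool_pos: [0.2912, 0.4066, 0.4046]
orientation: [2.554, 1.83, 0.0]
force: [1.4, 0.3, -0.7]
opening: 0.0642
```

>>> {"fn": "arm_command", "kwargs": {
  "motion": [
    {"slide": [-0.06,0.072,0],"turn": [0,0,0]},
    {"slide": [-0.06,0.072,0],"turn": [0,0,0]},
    {"slide": [-0.06,0.072,0],"turn": [0,0,0]},
    {"slide": [-0.06,0.072,0],"turn": [0,0,0]},
    {"slide": [-0.06,0.072,0],"turn": [0,0,0]}
  ]
}}

```text
t: 1.13
tool_pos: [0.389, 0.2464, 0.405]
orientation: [2.554, 1.829, 0.001]
force: [0.4, 0.4, 0.4]
opening: 0.0312
```

>>> {"fn": "arm_command", "kwargs": {
  "motion": [
    {"slide": [-0.06,0.072,0],"turn": [0,0,0]},
    {"slide": [-0.06,0.072,0],"turn": [0,0,0]},
    {"slide": [-0.06,0.072,0],"turn": [0,0,0]},
    {"slide": [-0.06,0.072,0],"turn": [0,0,0]},
    {"slide": [-0.06,0.072,0],"turn": [0,0,0]}
  ]
}}

```text
t: 1.55
tool_pos: [0.4868, 0.0863, 0.4049]
orientation: [2.554, 1.829, 0.001]
force: [0.0, 1.2, 0.4]
opening: 0.0278
```

>>> {"fn": "arm_command", "kwargs": {
  "motion": [
    {"slide": [0,0,0],"turn": [0,0,0.24]},
    {"slide": [0,0,0],"turn": [0,0,0.24]},
    {"slide": [0,0,0],"turn": [0,0,0.24]},
    {"slide": [0,0,0],"turn": [0,0,0.24]},
    {"slide": [0,0,0],"turn": [0,0,0.24]}
  ]
}}

```text
t: 1.97
tool_pos: [0.4863, 0.0879, 0.4047]
orientation: [-2.984, -0.983, 0.0]
force: [0.3, -0.0, 0.5]
opening: 0.0276
```

>>> {"fn": "arm_command", "kwargs": {
  "motion": [
    {"slide": [0,0,0],"turn": [0,0,0.24]},
    {"slide": [0,0,0],"turn": [0,0,0.24]},
    {"slide": [0,0,0],"turn": [0,0,0.24]},
    {"slide": [0,0,0],"turn": [0,0,0.24]},
    {"slide": [0,0,0],"turn": [0,0,0.24]}
  ]
}}

```text
t: 2.38
tool_pos: [0.4862, 0.0881, 0.4047]
orientation: [-3.141, -0.058, 0.0]
force: [-0.2, -0.2, -0.3]
opening: 0.0279
```

Run:
```python
from h import *
c=cam('wrist','w1.png');t=cam('top','t1.png')
from scipy.spatial.transform import Rotation as Ro
st=robot.read_state();print(st['tool_pos'],np.round(Ro.from_rotvec(st['orientation']).as_matrix(),3).tolist(),np.round(c['T'],3).tolist())
for p in [(0.4907,.0227,.099),(.4682,-.197,.101),(.5721,-.1933,.101)]: print(proj(c,p))
```

```text
[0.4862051  0.08815182 0.40476129] [[0.999, 0.041, 0.0], [0.041, -0.999, 0.0], [0.0, -0.0, -1.0]] [[0.999, 0.035, 0.01, 0.484], [0.036, -0.954, -0.297, 0.172], [-0.001, 0.298, -0.955, 0.385], [0.0, 0.0, 0.0, 1.0]]
[325.40429241 307.72827235]
[293.97534663 510.50325654]
[400.42829901 510.63695184]
```

View pics/w1.png

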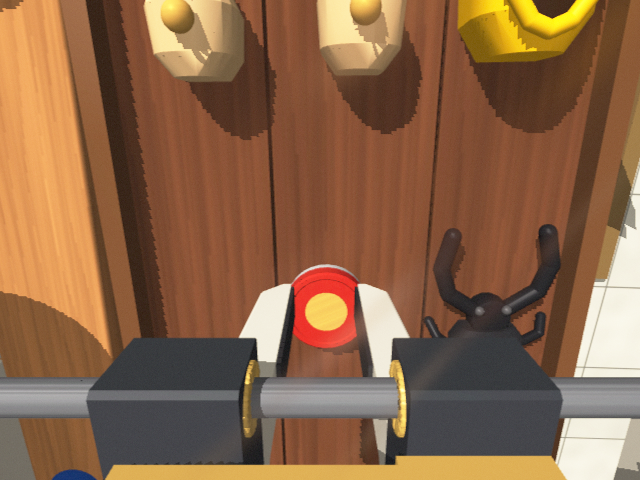

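View pics/t1.png

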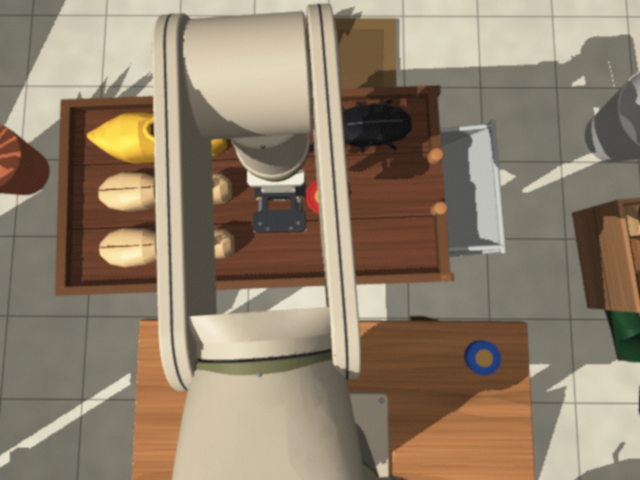

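The wrist view shows the tin at (326,312), within 4 px of the triangulated prediction, centred between the fingers. The horns at (452,232) are well clear. Descending behind the tin.

>>> {"fn": "arm_command", "kwargs": {
  "motion": [
    {"slide": [0.001,0,0.067],"turn": [0,0,0]},
    {"slide": [0.001,0,0.067],"turn": [0,0,0]},
    {"slide": [0.001,0,0.067],"turn": [0,0,0]},
    {"slide": [0.001,0,0.067],"turn": [0,0,0]},
    {"slide": [0.001,0,0.067],"turn": [0,0,0]}
  ]
}}

```text
t: 2.9
tool_pos: [0.4881, 0.0882, 0.2697]
orientation: [-3.141, -0.076, -0.001]
force: [0.9, -0.0, 0.1]
opening: 0.0281
```

>>> {"fn": "arm_command", "kwargs": {
  "motion": [
    {"slide": [0,0,0],"turn": [0,0,0]},
    {"slide": [0,0,0],"turn": [0,0,0]},
    {"slide": [0,0,0],"turn": [0,0,0]},
    {"slide": [0,0.005,0],"turn": [0,0,0]},
    {"slide": [0,0.005,0],"turn": [0,0,0]}
  ]
}}

```text
t: 3.32
tool_pos: [0.4885, 0.0842, 0.2712]
orientation: [3.141, 0.07, 0.001]
force: [-0.6, 1.2, 0.0]
opening: 0.0278
```

Run:
```python
from h import *
c=cam('wrist','w2.png');cam('scene','s2.png');print(proj(c,(0.4907,.0227,.099)))
```

```text
[320.43423298 429.50644515]
```

View pics/w2.png

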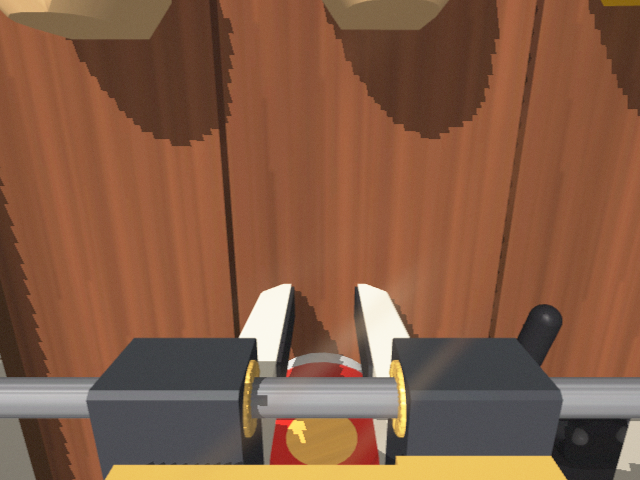

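View pics/s2.png

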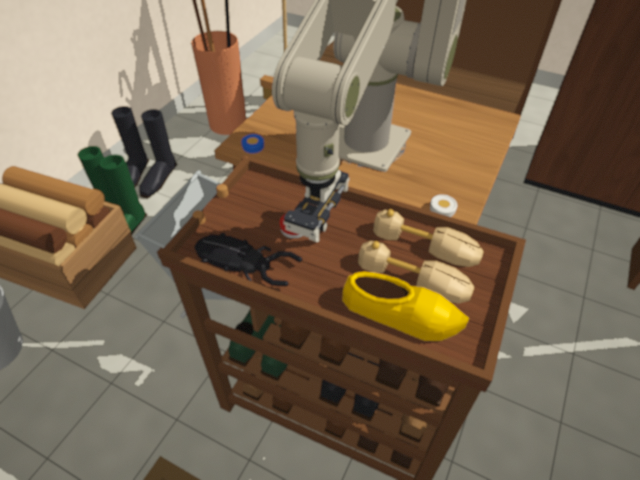

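>>> {"fn": "arm_command", "kwargs": {
  "motion": [
    {"slide": [0,0.0125,0],"turn": [0,0,0]},
    {"slide": [0,0.0125,0],"turn": [0,0,0]},
    {"slide": [0,0.0125,0],"turn": [0,0,0]},
    {"slide": [0,0.0125,0],"turn": [0,0,0]},
    {"slide": [0,0.0125,0],"turn": [0,0,0]}
  ]
}}

```text
t: 3.83
tool_pos: [0.4895, 0.0586, 0.2707]
orientation: [-3.141, -0.067, 0.0]
force: [-0.0, 0.6, 0.6]
opening: 0.0279
```

>>> {"fn": "arm_command", "kwargs": {
  "motion": [
    {"slide": [0.002,0.014,0],"turn": [0,0,0]},
    {"slide": [0.002,0.014,0],"turn": [0,0,0]},
    {"slide": [0.002,0.014,0],"turn": [0,0,0]},
    {"slide": [0.002,0.014,0],"turn": [0,0,0]},
    {"slide": [0.002,0.014,0],"turn": [0,0,0]}
  ]
}}

```text
t: 4.25
tool_pos: [0.4948, 0.0309, 0.2707]
orientation: [-3.141, -0.067, 0.0]
force: [0.4, 0.5, 0.1]
opening: 0.0282
```

>>> {"fn": "arm_command", "kwargs": {
  "motion": [
    {"slide": [0.002,0.014,0],"turn": [0,0,0]},
    {"slide": [0.002,0.014,0],"turn": [0,0,0]},
    {"slide": [0.002,0.014,0],"turn": [0,0,0]},
    {"slide": [0.002,0.014,0],"turn": [0,0,0]},
    {"slide": [0.002,0.014,0],"turn": [0,0,0]}
  ]
}}

```text
t: 4.67
tool_pos: [0.5, 0.0031, 0.2707]
orientation: [-3.141, -0.068, 0.0]
force: [-0.6, 0.5, -0.1]
opening: 0.028
```

```bash
cat >> h.py <<'E'
G=np.array([.5207,-.2111]);EX=np.array([.9993,.0367]);EY=np.array([-.0367,.9993])
def rk(p): d=np.array(p)[:2]-G; return np.round([d@EX,d@EY,p[2]-.075],4)
E
cat > look.py <<'E'
from h import *
import sys
n=sys.argv[1]
for k in ('scene','top'):
    c=cam(k)
    im=c['pixels'];hsv=cv2.cvtColor(im,cv2.COLOR_BGR2HSV)
    if k=='scene': a=cv2.resize(im[140:280,120:320],None,fx=4,fy=4,interpolation=cv2.INTER_CUBIC)
    else: a=cv2.resize(im[80:300,280:520],None,fx=3,fy=2.7,interpolation=cv2.INTER_CUBIC)
    cv2.imwrite(f'pics/{k}{n}.png',a)
st=robot.read_state();print(st['t'],rk(st['tool_pos']-[0,0,.186]),st['force'])
E
python3 look.py 3
```

```text
4.7667 [-0.0128  0.2145  0.0098] [ 0.23735365 -0.03286773 -0.10370807]
```

View pics/scene3.png

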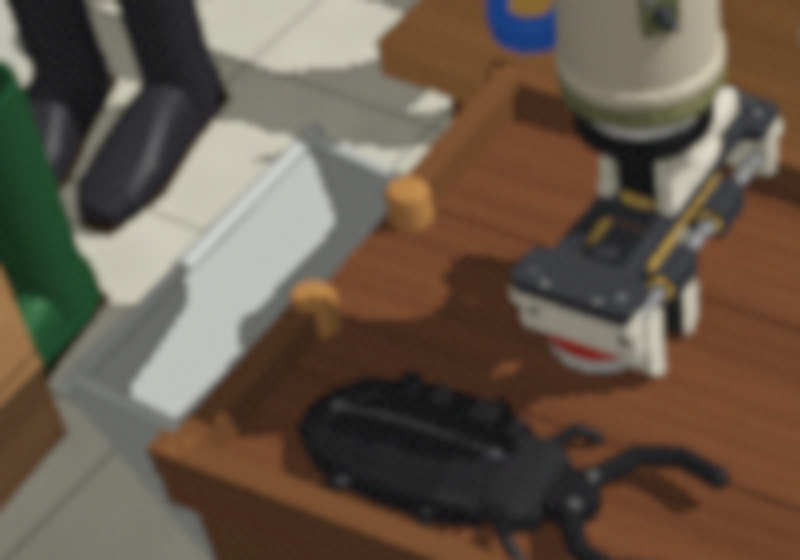

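View pics/top3.png

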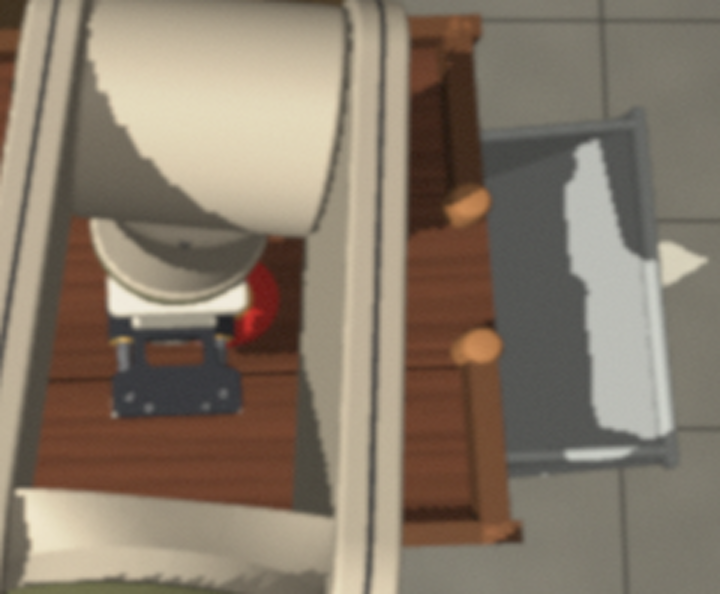

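>>> {"fn": "arm_command", "kwargs": {
  "motion": [
    {"slide": [0.002,0.014,0],"turn": [0,0,0]},
    {"slide": [0.002,0.014,0],"turn": [0,0,0]},
    {"slide": [0.002,0.014,0],"turn": [0,0,0]},
    {"slide": [0.002,0.014,0],"turn": [0,0,0]},
    {"slide": [0.002,0.014,0],"turn": [0,0,0]}
  ]
}}

```text
t: 5.18
tool_pos: [0.5052, -0.0247, 0.2707]
orientation: [-3.141, -0.068, 0.0]
force: [-0.6, 1.3, 0.4]
opening: 0.0277
```

>>> {"fn": "arm_command", "kwargs": {
  "motion": [
    {"slide": [0.002,0.014,0],"turn": [0,0,0]},
    {"slide": [0.002,0.014,0],"turn": [0,0,0]},
    {"slide": [0.002,0.014,0],"turn": [0,0,0]},
    {"slide": [0.002,0.014,0],"turn": [0,0,0]},
    {"slide": [0.002,0.014,0],"turn": [0,0,0]}
  ]
}}

```text
t: 5.6
tool_pos: [0.5104, -0.0525, 0.2707]
orientation: [3.141, 0.067, 0.0]
force: [0.3, 0.4, 0.2]
opening: 0.0278
```

>>> {"fn": "arm_command", "kwargs": {
  "motion": [
    {"slide": [0.002,0.014,0],"turn": [0,0,0]},
    {"slide": [0.002,0.014,0],"turn": [0,0,0]},
    {"slide": [0.002,0.014,0],"turn": [0,0,0]},
    {"slide": [0.002,0.014,0],"turn": [0,0,0]},
    {"slide": [0.002,0.014,0],"turn": [0,0,0]}
  ]
}}

```text
t: 6.02
tool_pos: [0.5156, -0.0803, 0.2707]
orientation: [3.141, 0.068, -0.0]
force: [-1.2, 1.6, 0.1]
opening: 0.028
```

```bash
python3 look.py 4
```

```text
6.1167 [-0.0003  0.1305  0.0098] [0.38850957 0.28542401 0.03393736]
```

View pics/scene4.png

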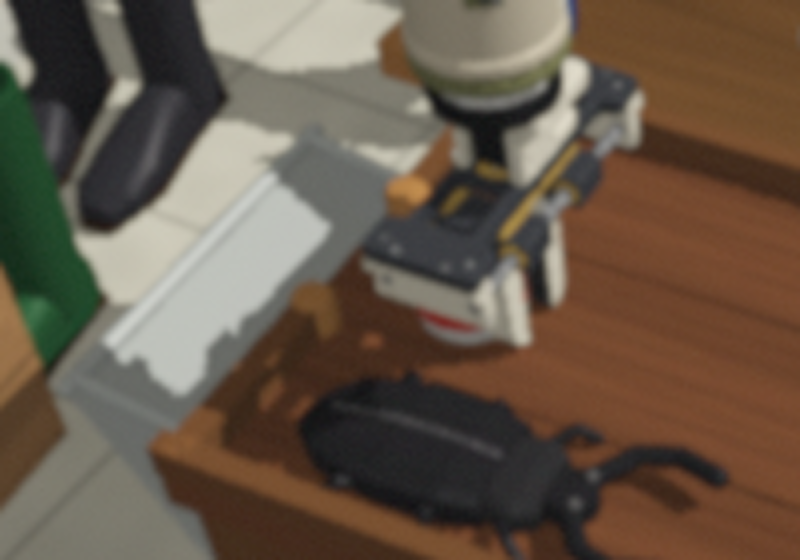

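View pics/top4.png

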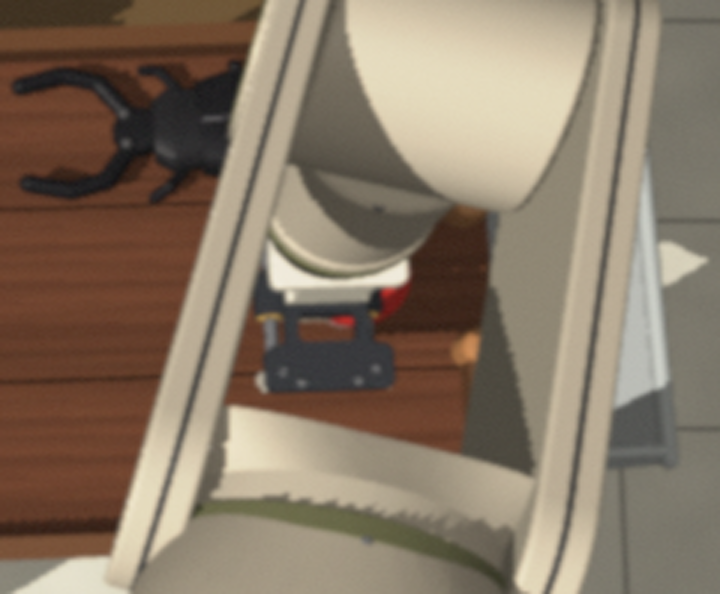

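>>> {"fn": "arm_command", "kwargs": {
  "motion": [
    {"slide": [0,0.014,0],"turn": [0,0,0]},
    {"slide": [0,0.014,0],"turn": [0,0,0]},
    {"slide": [0,0.014,0],"turn": [0,0,0]},
    {"slide": [0,0.014,0],"turn": [0,0,0]},
    {"slide": [0,0.014,0],"turn": [0,0,0]}
  ]
}}

```text
t: 6.53
tool_pos: [0.5167, -0.1083, 0.2708]
orientation: [3.141, 0.068, 0.0]
force: [-0.4, 1.0, -0.4]
opening: 0.0278
```

```bash
python3 look.py 5; python3 -c "
from h import *
c=cam('wrist','w5.png');s=cam('scene')
g=np.array([.5201,-.1951]);
for r in ((.002,.060),):
  for sgn in (-1,0,1):
    w=G+EX*(sgn*.034)+EY*.0635; print(proj(c,[*w,.099]),proj(s,[*w,.099]))
"
```

```text
6.6333 [-0.0002  0.1025  0.0098] [0.04815764 0.41061599 0.33300648]
[248.78054947 390.65510483] [233.5255706 196.9344945]
[321.71011719 390.97461834] [226.10521916 205.62633543]
[394.61643631 391.29403   ] [218.42336712 214.62448552]
```

View pics/scene5.png

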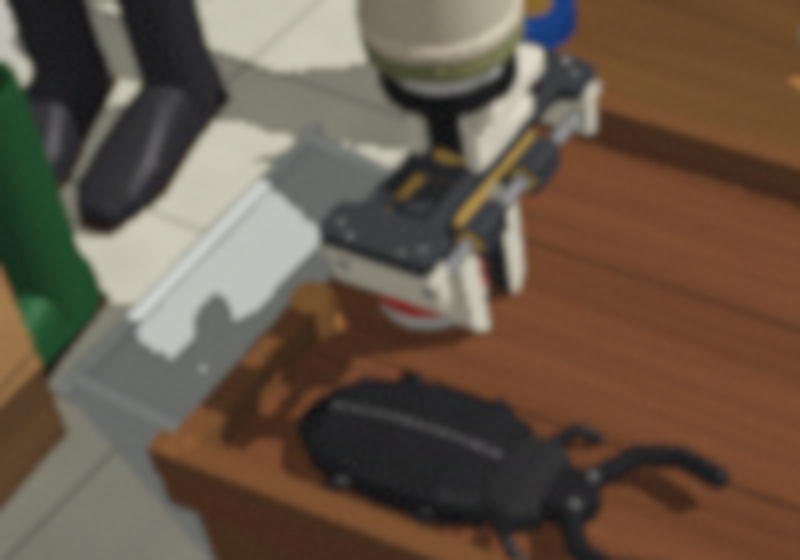

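View pics/w5.png

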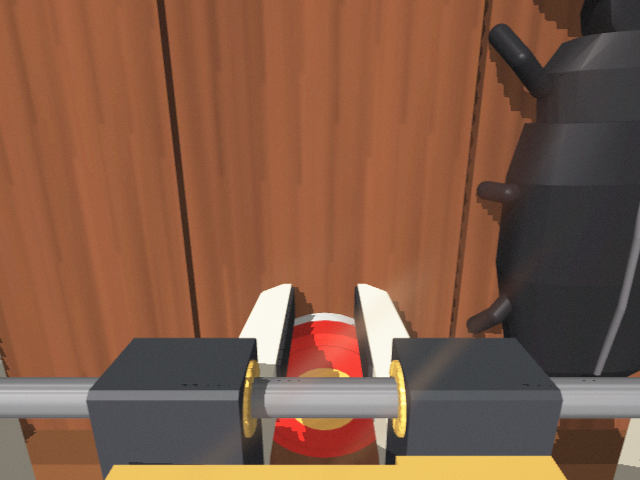

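>>> {"fn": "arm_command", "kwargs": {
  "motion": [
    {"slide": [0,0.014,0],"turn": [0,0,0]},
    {"slide": [0,0.014,0],"turn": [0,0,0]},
    {"slide": [0,0.014,0],"turn": [0,0,0]},
    {"slide": [0,0.014,0],"turn": [0,0,0]},
    {"slide": [0,0.014,0],"turn": [0,0,0]}
  ]
}}

```text
t: 7.15
tool_pos: [0.5179, -0.1364, 0.2707]
orientation: [3.141, 0.067, -0.0]
force: [0.4, 0.0, 0.2]
opening: 0.0276
```

```bash
python3 look.py 6
```

```text
7.25 [-0.      0.0744  0.0098] [ 0.19199866 -0.78342862  0.69696215]
```

View pics/scene6.png

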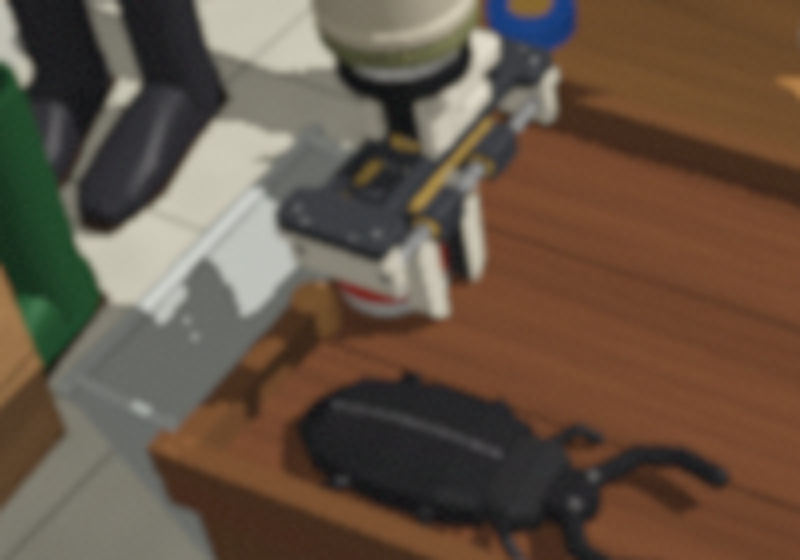

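View pics/top6.png

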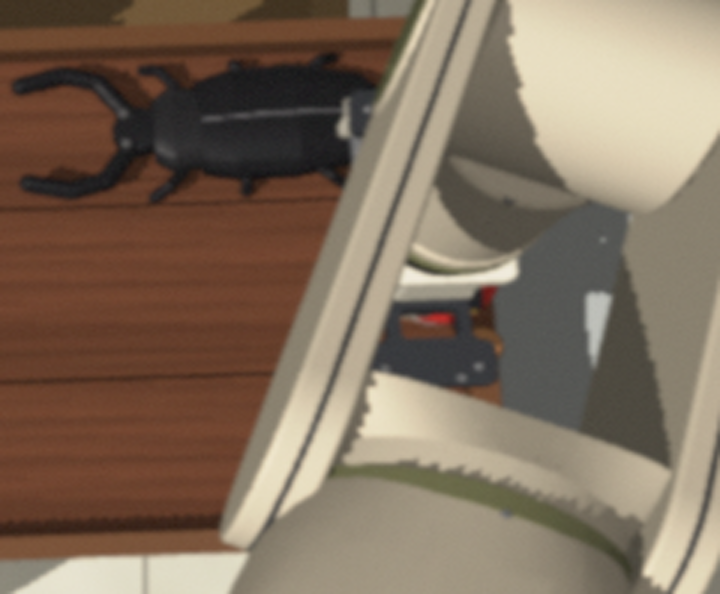

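>>> {"fn": "arm_command", "kwargs": {
  "motion": [
    {"slide": [0,0.01,0],"turn": [0,0,0]},
    {"slide": [0,0.01,0],"turn": [0,0,0]},
    {"slide": [0,0.01,0],"turn": [0,0,0]},
    {"slide": [0,0.01,0],"turn": [0,0,0]},
    {"slide": [0,0.01,0],"turn": [0,0,0]}
  ]
}}

```text
t: 7.67
tool_pos: [0.5188, -0.156, 0.2708]
orientation: [-3.141, -0.068, -0.0]
force: [0.2, 1.1, 0.1]
opening: 0.028
```

>>> {"fn": "arm_command", "kwargs": {
  "motion": [
    {"slide": [0,0.01,0],"turn": [0,0,0]},
    {"slide": [0,0.01,0],"turn": [0,0,0]},
    {"slide": [0,0.005,0],"turn": [0,0,0]},
    {"slide": [0,0,0],"turn": [0,0,0]},
    {"slide": [0,0,0],"turn": [0,0,0]}
  ]
}}

```text
t: 8.08
tool_pos: [0.5192, -0.1659, 0.2707]
orientation: [3.141, 0.067, -0.0]
force: [-0.5, 0.4, -0.2]
opening: 0.0279
```

```bash
python3 look.py 7;python3 -c "
from h import *
c=cam('wrist','w7.png')"
```

```text
8.1833 [0.0001 0.0455 0.0097] [0.00186251 0.45256781 0.00461704]
```

View pics/scene7.png

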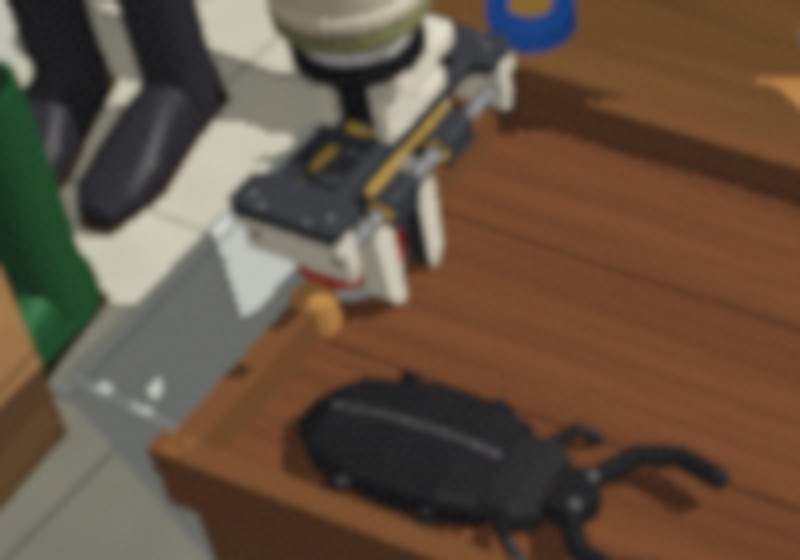

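View pics/w7.png

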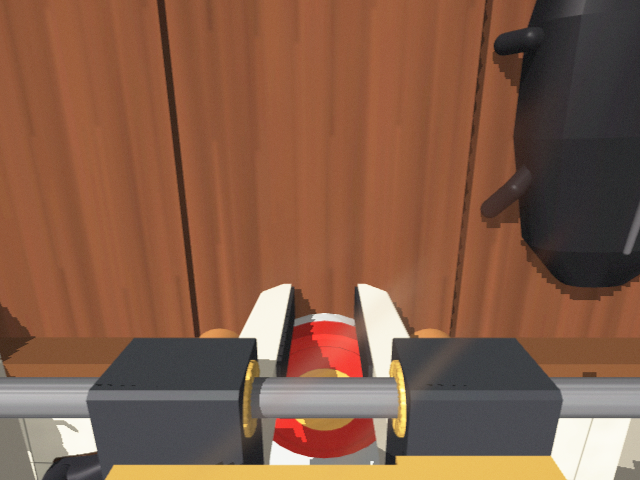

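The posts show at wrist x≈219 and 431, midpoint 325, which matches the tin's centre at 325, so it is centred in the gap. Pushing on over the edge.

>>> {"fn": "arm_command", "kwargs": {
  "motion": [
    {"slide": [0,0.012,0],"turn": [0,0,0]},
    {"slide": [0,0.014,0],"turn": [0,0,0]},
    {"slide": [0,0.016,0],"turn": [0,0,0]},
    {"slide": [0,0.016,0],"turn": [0,0,0]},
    {"slide": [0,0.014,0],"turn": [0,0,0]}
  ]
}}

```text
t: 8.65
tool_pos: [0.5204, -0.1954, 0.2708]
orientation: [3.141, 0.067, 0.0]
force: [-0.1, 0.7, 0.5]
opening: 0.0278
```

>>> {"fn": "arm_command", "kwargs": {
  "motion": [
    {"slide": [0,-0.02,0],"turn": [0,0,0]},
    {"slide": [0,-0.02,0],"turn": [0,0,0]},
    {"slide": [0,-0.02,0],"turn": [0,0,0]},
    {"slide": [0,0,0],"turn": [0,0,0]},
    {"slide": [0,0,0],"turn": [0,0,0]}
  ]
}}

```text
t: 9.07
tool_pos: [0.5194, -0.1695, 0.2707]
orientation: [-3.141, -0.07, 0.0]
force: [-0.6, 0.4, 0.5]
opening: 0.0279
```

```bash
python3 look.py 8;python3 -c "
from h import *
c=cam('wrist','w8.png')"
```

```text
9.1667 [0.0003 0.041  0.0098] [ 0.27097505 -0.33394029 -0.05373616]
```

View pics/scene8.png

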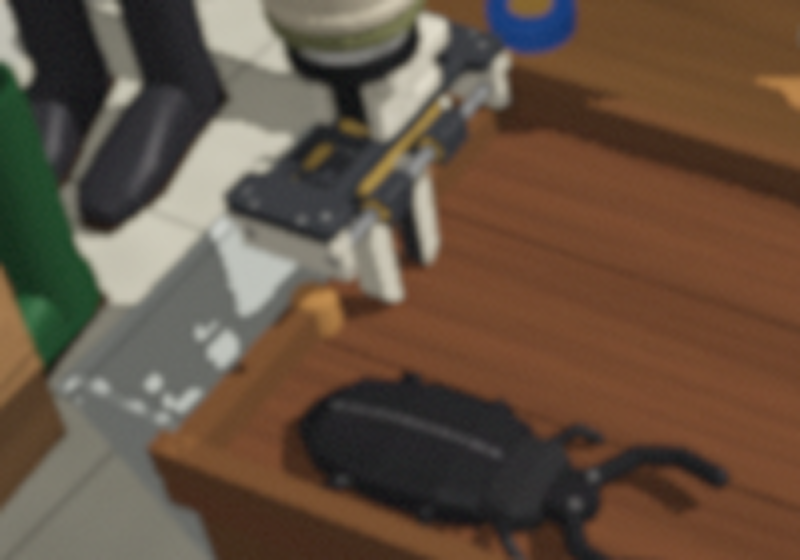

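View pics/w8.png

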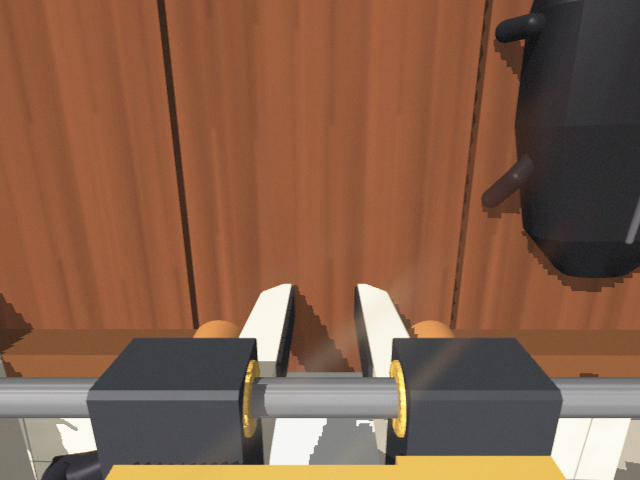

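View pics/top8.png

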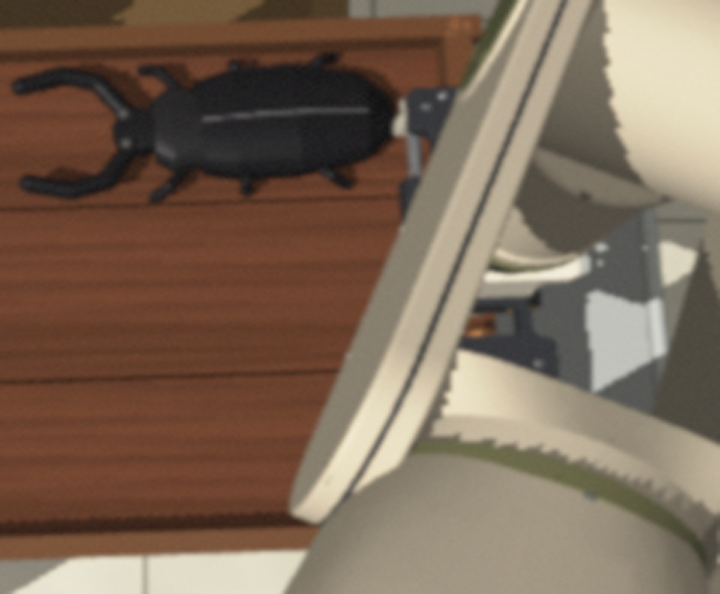

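>>> {"fn": "arm_command", "kwargs": {
  "motion": [
    {"slide": [0,0,-0.05],"turn": [0,0,0]},
    {"slide": [0,0,-0.05],"turn": [0,0,0]},
    {"slide": [0,0,-0.05],"turn": [0,0,0]},
    {"slide": [0,0,-0.05],"turn": [0,0,0]},
    {"slide": [0,0,-0.05],"turn": [0,0,0]}
  ]
}}

```text
t: 9.63
tool_pos: [0.5193, -0.1706, 0.3717]
orientation: [3.141, 0.067, 0.0]
force: [-0.2, -0.8, 0.6]
opening: 0.0281
```

>>> {"fn": "arm_command", "kwargs": {
  "motion": [
    {"slide": [0,0.06,0],"turn": [0,0,0]},
    {"slide": [0,0.06,0],"turn": [0,0,0]},
    {"slide": [0,0.06,0],"turn": [0,0,0]},
    {"slide": [0,0.06,0],"turn": [0,0,0]},
    {"slide": [0,0.06,0],"turn": [0,0,0]}
  ]
}}

```text
t: 10.05
tool_pos: [0.5245, -0.2916, 0.3709]
orientation: [3.141, 0.068, 0.0]
force: [1.1, -0.9, 0.4]
opening: 0.0278
```

>>> {"fn": "arm_command", "kwargs": {
  "motion": [
    {"slide": [0,0.055,0],"turn": [0,0,0]},
    {"slide": [0,0.055,0],"turn": [0,0,0]},
    {"slide": [0,0.055,0],"turn": [0,0,0]},
    {"slide": [0,0.055,0],"turn": [0,0,0]},
    {"slide": [0,0,0],"turn": [0,0,0]}
  ]
}}

```text
t: 10.47
tool_pos: [0.5275, -0.3819, 0.3704]
orientation: [3.14, 0.063, -0.001]
force: [1.2, 0.7, -0.2]
opening: 0.0279
```

```bash
python3 look.py 9;python3 -c "
from h import *
c=cam('wrist','w9.png')"
```

```text
10.5667 [ 0.0012 -0.168   0.1093] [ 0.65991643 -0.23861811 -0.45575076]
```

View pics/w9.png

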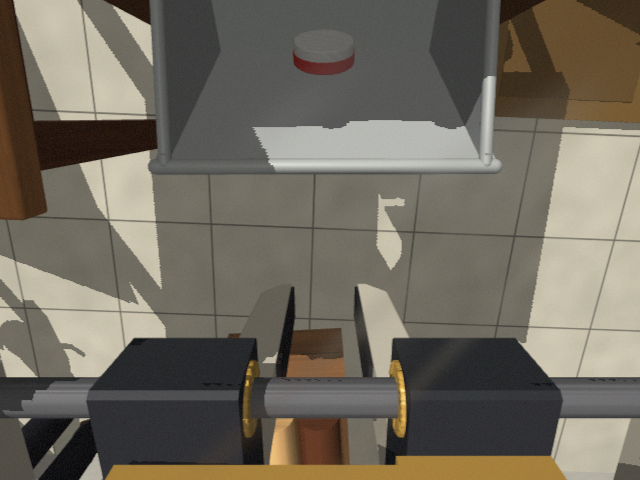

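View pics/scene9.png

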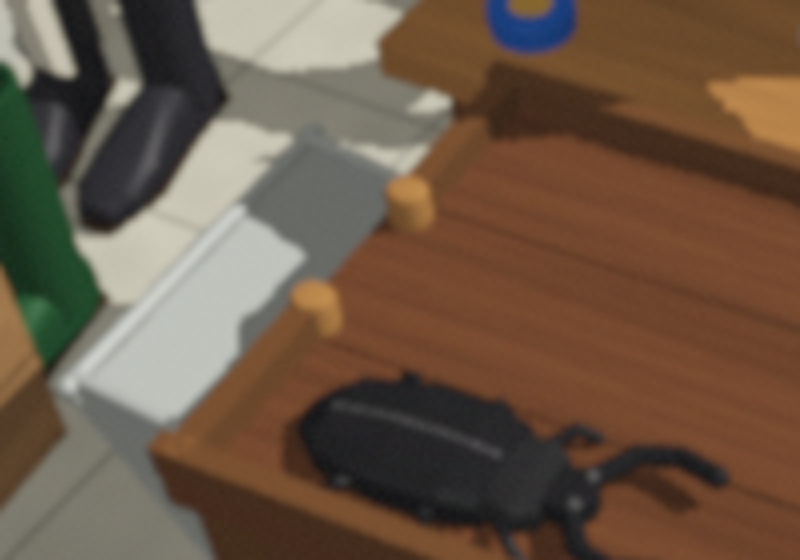

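The tin lies upside down in the bin at wrist (324,52). The rim runs along row ≈165. I'll check the rim position, then descend outside it.

```bash
python3 -c "
from h import *
c=cam('wrist')
for v in (158,165,173): print(rk(onz(c,325,v,.035)))"
```

```text
[ 0.0028 -0.1154 -0.04  ]
[ 0.0028 -0.1209 -0.04  ]
[ 0.0028 -0.1273 -0.04  ]
```

>>> {"fn": "arm_command", "kwargs": {
  "motion": [
    {"slide": [0,0,0.085],"turn": [0,0,0]},
    {"slide": [0,0,0.085],"turn": [0,0,0]},
    {"slide": [0,0,0.085],"turn": [0,0,0]},
    {"slide": [0,0,0.085],"turn": [0,0,0]},
    {"slide": [0,0,0.085],"turn": [0,0,0]}
  ]
}}

```text
t: 11.08
tool_pos: [0.5286, -0.3769, 0.1997]
orientation: [3.141, 0.07, 0.001]
force: [0.2, -0.7, 0.1]
opening: 0.0277
```

```bash
python3 look.py 10;python3 -c "
from h import *
c=cam('wrist','w10.png')"
```

```text
11.1833 [-0.0008 -0.1638 -0.0673] [ 0.5523536   0.6953196  -1.79653698]
```

View pics/w10.png

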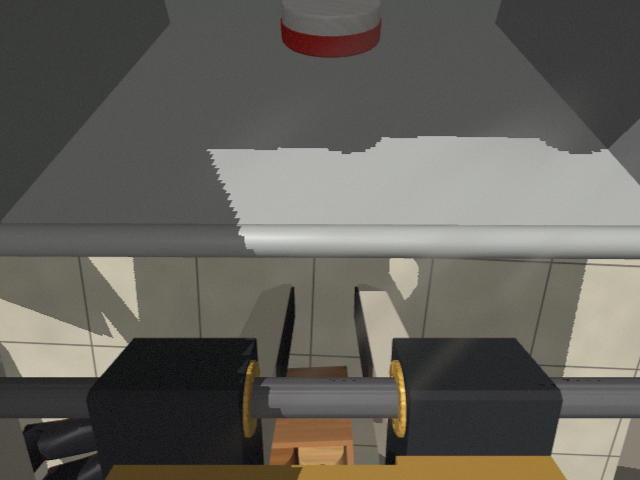

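>>> {"fn": "arm_command", "kwargs": {
  "motion": [
    {"slide": [0,-0.0125,-0.004],"turn": [0,0,0]},
    {"slide": [0,-0.0125,-0.004],"turn": [0,0,0]},
    {"slide": [0,-0.0125,-0.004],"turn": [0,0,0]},
    {"slide": [0,-0.0125,-0.004],"turn": [0,0,0]},
    {"slide": [0,-0.0125,-0.004],"turn": [0,0,0]}
  ]
}}

```text
t: 11.65
tool_pos: [0.5278, -0.353, 0.2108]
orientation: [3.139, 0.068, 0.003]
force: [-0.9, -0.8, 0.6]
opening: 0.0279
```

>>> {"fn": "arm_command", "kwargs": {
  "motion": [
    {"slide": [0,-0.0125,-0.004],"turn": [0,0,0]},
    {"slide": [0,-0.0125,-0.004],"turn": [0,0,0]},
    {"slide": [0,-0.0125,-0.004],"turn": [0,0,0]},
    {"slide": [0,-0.0125,-0.004],"turn": [0,0,0]},
    {"slide": [0,-0.0125,-0.004],"turn": [0,0,0]}
  ]
}}

```text
t: 12.07
tool_pos: [0.5265, -0.3285, 0.2179]
orientation: [3.139, 0.067, 0.002]
force: [-0.6, -4.1, 3.1]
opening: 0.0277
```

>>> {"fn": "arm_command", "kwargs": {
  "motion": [
    {"slide": [0,-0.0125,-0.004],"turn": [0,0,0]},
    {"slide": [0,-0.0125,-0.004],"turn": [0,0,0]},
    {"slide": [0,-0.0125,-0.004],"turn": [0,0,0]},
    {"slide": [0,-0.0125,-0.004],"turn": [0,0,0]},
    {"slide": [0,-0.0125,-0.004],"turn": [0,0,0]}
  ]
}}

```text
t: 12.48
tool_pos: [0.525, -0.3026, 0.2246]
orientation: [-3.14, -0.068, 0.001]
force: [0.9, -3.3, 2.5]
opening: 0.0281
```

>>> {"fn": "arm_command", "kwargs": {
  "motion": [
    {"slide": [0,-0.0125,-0.004],"turn": [0,0,0]},
    {"slide": [0,-0.0125,-0.004],"turn": [0,0,0]},
    {"slide": [0,-0.0125,-0.004],"turn": [0,0,0]},
    {"slide": [0,-0.0125,-0.004],"turn": [0,0,0]},
    {"slide": [0,-0.0125,-0.004],"turn": [0,0,0]}
  ]
}}

```text
t: 12.9
tool_pos: [0.5238, -0.2775, 0.2323]
orientation: [-3.14, -0.068, 0.002]
force: [0.3, -1.6, -1.9]
opening: 0.0275
```

```bash
python3 look.py 11;python3 -c "
from h import *
c=cam('wrist','w11.png')"
```

```text
13.0 [ 0.0008 -0.0662 -0.0285] [-0.46149528 -0.23081597 -0.15574076]
```

View pics/w11.png

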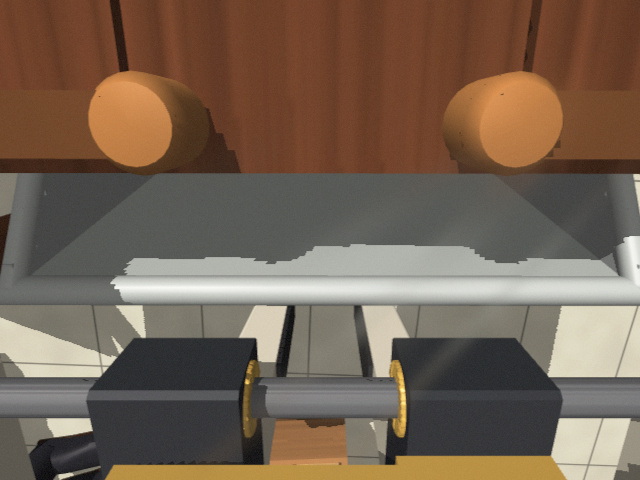

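View pics/scene11.png

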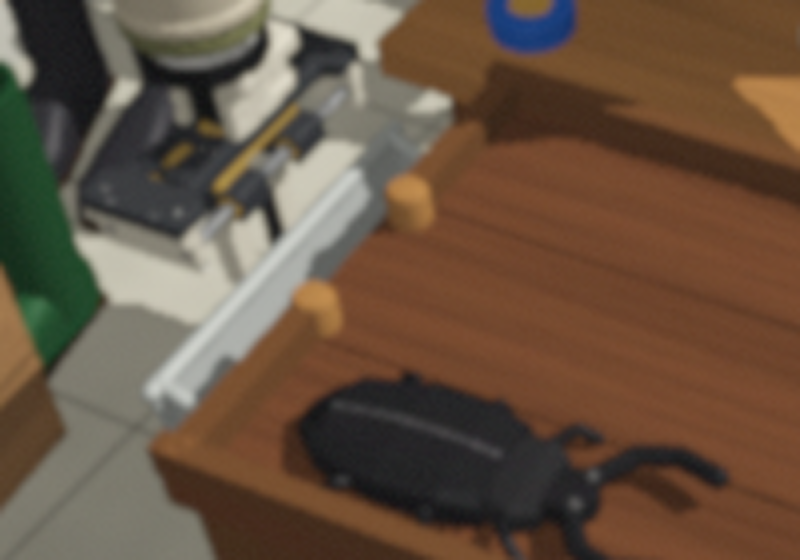

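>>> {"fn": "arm_command", "kwargs": {
  "motion": [
    {"slide": [0,-0.01,0],"turn": [0,0,0]},
    {"slide": [0,-0.01,0],"turn": [0,0,0]},
    {"slide": [0,-0.01,0],"turn": [0,0,0]},
    {"slide": [0,-0.01,0],"turn": [0,0,0]},
    {"slide": [0,-0.01,0],"turn": [0,0,0]}
  ]
}}

```text
t: 13.47
tool_pos: [0.5232, -0.2581, 0.2328]
orientation: [3.141, 0.067, 0.0]
force: [-0.3, -1.7, 0.4]
opening: 0.0277
```

>>> {"fn": "arm_command", "kwargs": {
  "motion": [
    {"slide": [0,-0.01,0],"turn": [0,0,0]},
    {"slide": [0,-0.01,0],"turn": [0,0,0]},
    {"slide": [0,-0.01,0],"turn": [0,0,0]},
    {"slide": [0,-0.01,0],"turn": [0,0,0]},
    {"slide": [0,-0.005,0],"turn": [0,0,0]}
  ]
}}

```text
t: 13.88
tool_pos: [0.5224, -0.2397, 0.2326]
orientation: [-3.141, -0.068, 0.0]
force: [-0.2, -1.6, 0.8]
opening: 0.0281
```

>>> {"fn": "arm_command", "kwargs": {
  "motion": [
    {"slide": [0,-0.005,0],"turn": [0,0,0]},
    {"slide": [0,-0.005,0],"turn": [0,0,0]},
    {"slide": [0,0,0],"turn": [0,0,0]},
    {"slide": [0,0,0],"turn": [0,0,0]},
    {"slide": [0,0,0],"turn": [0,0,0]}
  ]
}}

```text
t: 14.3
tool_pos: [0.5222, -0.2365, 0.2327]
orientation: [-3.141, -0.067, -0.0]
force: [-0.2, -2.5, 0.4]
opening: 0.0279
```

```bash
python3 look.py 12;python3 -c "
from h import *
c=cam('wrist','w12.png')"
```

```text
14.4 [ 0.0006 -0.0254 -0.0283] [ 0.03373422 -2.22333382  0.71430116]
```

View pics/w12.png

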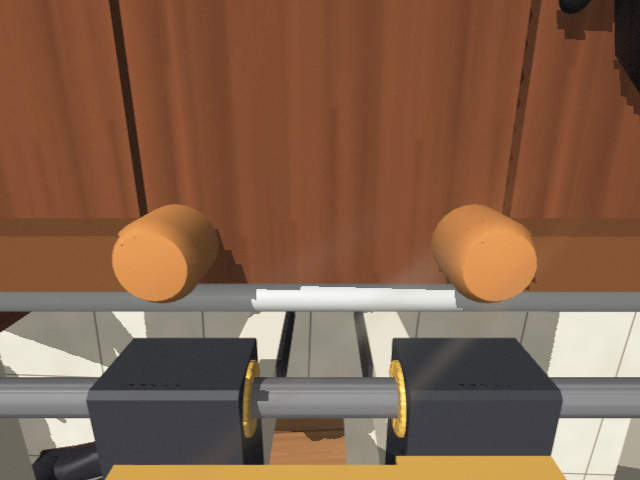

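View pics/scene12.png

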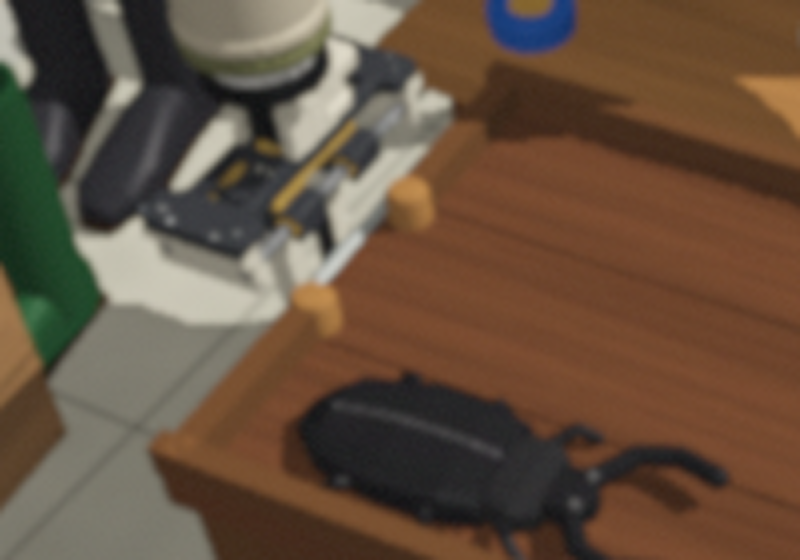

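Nearly shut. I'll press gently until the stop answers.

>>> {"fn": "arm_command", "kwargs": {
  "motion": [
    {"slide": [0,-0.004,0],"turn": [0,0,0]},
    {"slide": [0,-0.004,0],"turn": [0,0,0]},
    {"slide": [0,0,0],"turn": [0,0,0]},
    {"slide": [0,0,0],"turn": [0,0,0]},
    {"slide": [0,0,0],"turn": [0,0,0]}
  ]
}}

```text
t: 14.87
tool_pos: [0.522, -0.2354, 0.2328]
orientation: [3.136, 0.066, 0.001]
force: [2.0, -16.5, -5.9]
opening: 0.0281
```

>>> {"fn": "arm_command", "kwargs": {
  "motion": [
    {"slide": [0,-0.004,0],"turn": [0,0,0]},
    {"slide": [0,-0.004,0],"turn": [0,0,0]},
    {"slide": [0,0,0],"turn": [0,0,0]},
    {"slide": [0,0,0],"turn": [0,0,0]},
    {"slide": [0,0,0],"turn": [0,0,0]}
  ]
}}

```text
t: 15.28
tool_pos: [0.5218, -0.2344, 0.2329]
orientation: [3.131, 0.065, 0.003]
force: [2.4, -31.1, -13.5]
opening: 0.0281
```

The stop answered: 31 N with almost no travel. Backing off now.

>>> {"fn": "arm_command", "kwargs": {
  "motion": [
    {"slide": [0,0.01,0],"turn": [0,0,0]},
    {"slide": [0,0.02,0],"turn": [0,0,0]},
    {"slide": [0,0.03,0],"turn": [0,0,0]},
    {"slide": [0,0.03,0],"turn": [0,0,0]},
    {"slide": [0,0.03,0],"turn": [0,0,0]}
  ]
}}

```text
t: 15.7
tool_pos: [0.5241, -0.2789, 0.2327]
orientation: [-3.14, -0.068, 0.0]
force: [1.2, 0.2, -1.2]
opening: 0.028
```

>>> {"fn": "arm_command", "kwargs": {
  "motion": [
    {"slide": [0,0.02,-0.06],"turn": [0,0,0]},
    {"slide": [0,0.02,-0.08],"turn": [0,0,0]},
    {"slide": [0,0,-0.08],"turn": [0,0,0]},
    {"slide": [0,0,-0.08],"turn": [0,0,0]},
    {"slide": [0,0,-0.06],"turn": [0,0,0]}
  ]
}}

```text
t: 16.12
tool_pos: [0.5249, -0.2951, 0.38]
orientation: [3.14, 0.067, 0.003]
force: [1.2, -0.6, -0.6]
opening: 0.0283
```

>>> {"fn": "arm_command", "kwargs": {
  "motion": [
    {"slide": [0,0,0],"turn": [0,0,0]},
    {"slide": [0,0,0],"turn": [0,0,0]},
    {"slide": [0,0,0],"turn": [0,0,0]},
    {"slide": [0,0,0],"turn": [0,0,0]},
    {"slide": [0,0,0],"turn": [0,0,0]}
  ]
}}

```text
t: 16.53
tool_pos: [0.5243, -0.2938, 0.3746]
orientation: [-3.139, -0.067, 0.004]
force: [0.8, -0.0, 0.5]
opening: 0.0282
```

```bash
python3 look.py 13;python3 -c "
from h import *
c=cam('wrist','w13.png');t=cam('top','t13.png');s=cam('scene','sc13.png')
a=cv2.imread('pics/scene0.png').astype(int)
print(robot.read_state()['force'])
for x in(-.12,0,.12):
  w=G+EX*x+EY*-.015; print(proj(c,[*w,.073]),proj(c,[*(G+EX*x+EY*-.027),.072]))"
```

```text
16.6333 [ 0.0007 -0.0828  0.1142] [0.91929385 0.37731551 0.03196719]
[-0.31113927 -0.54643762  0.50692378]
[152.79816875 139.02258607] [155.47123103 156.19540003]
[322.99965279 140.04235531] [322.92545748 157.20525375]
[493.3331724  141.06291565] [490.50748989 158.21587822]
```

View pics/w13.png

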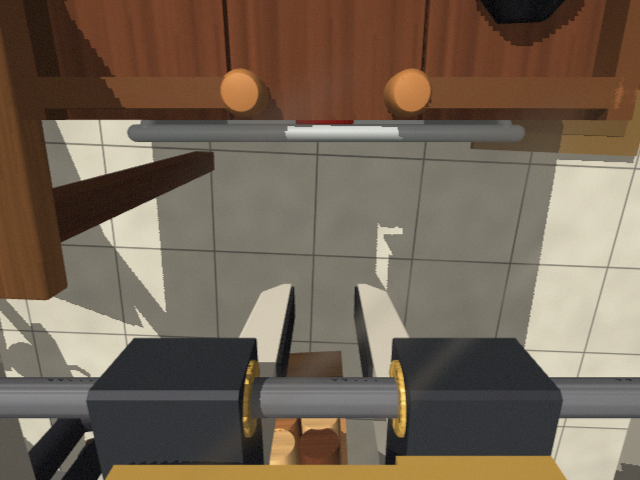

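View pics/sc13.png

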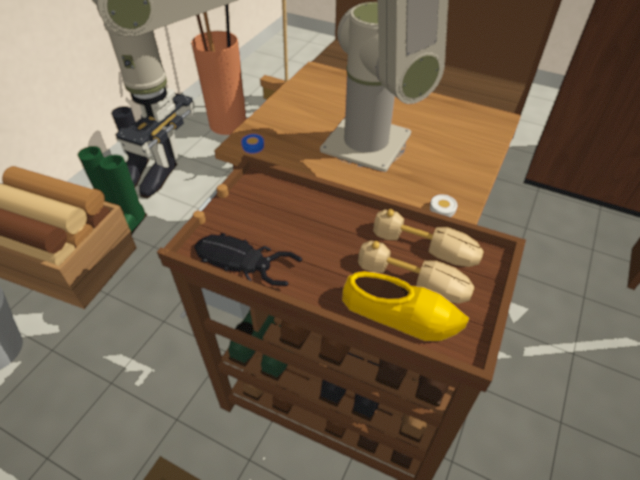

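View pics/t13.png

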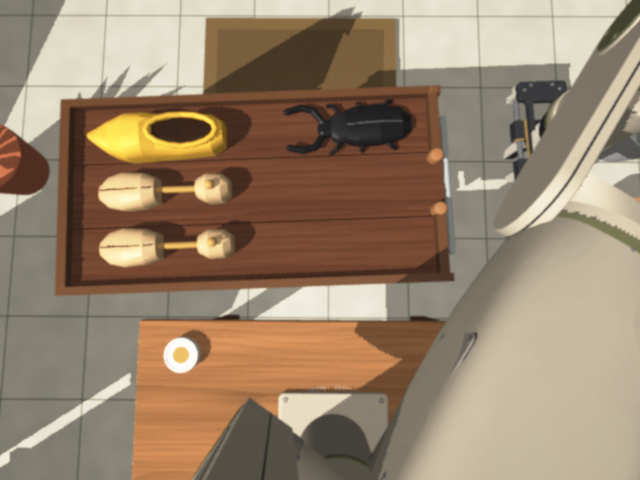

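The rim's outer edge sits at wrist row ≈141, against 140 predicted for shut. The tin's red shows inside at (325,121), and the clog, trees and jack are at their starting pixels. Handing in.

```bash
python3 -c "
from plant import robot
print(robot.close_job())"
```

```text
the job is handed in; nothing more can be done
None
```

The job is handed in at about 17 s of the 54 s allowed; no verdict was reported.

**What I did:** I pushed the red-lidded tin flat along the plank with the half-open fingertips. It went centred between the posts (wrist view: posts' midpoint and tin both at x≈325 px) and dropped into the bin. I then pushed the bin's rim in until its stop pushed back at about 31 N, and backed the arm clear.

**Last checks:**
- **Bin:** the rim's outer edge is at image row 141, against 140 predicted for fully shut, so within about 1 mm.
- **Tin:** it was seen lying upside down in the bin before shutting. Its red is still visible inside after shutting. I took no separate speed reading.
- **Other things:** the clog, both shoe trees and the boot jack are, by eye, where they were in the first top and scene pictures.
- **Robot:** it touches nothing, with forces at noise level.

No check failed. The only disagreement was 1–2 mm between the wrist-camera and fixed-camera positions, which is within the stated calibration.

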